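# Offer up the guard's hinge leaf to the jamb block

## Task

The splash guard of the polishing bench is being rehung: slide the cover of the parts box fully open and take out the brass hinge leaf. Bring its single knuckle in between the two knuckles on the teal jamb block, with the leaf level, so that the holes of all three line up and a pin could be pushed straight through. Finish while holding it there still in the gripper, with its weight not resting on the block; leave the cover open and the other things on the bench where they are.

Things in the scene. Friction and masses are not known exactly. Their poses are not given: they have to be found in the camera images.
- parts_box: Plywood box fixed to the bench, on the left or right: 260 (x) x 166 (y) x 58 mm high; origin: centre of underside; x points roughly away from the robot. Near half (-x): compartment, inside 120 (x) x 150 mm (y), centred at x -62 mm, floor z 6 mm, near wall 46 mm high, sides 58 mm. Far half: solid deck that the cover slides over.
- cover (a joint): Slide of the box's see-through cover, in m: 0 = closed, 0.126 = fully open (end stop), growing along the box's +x (away from the robot). Starts between 0 and 0.03. Cover 130 x 148 x 5 mm, its top 53 mm above the bench; stays where it is left, about 1.2 N to push.
- cover_knob (a point): Centre of the top of the cover's black round knob (18 mm diameter, 30 mm tall above the cover, so this point is 83 mm above the bench), in the middle of the cover and moving with it.
- leaf: Loose brass hinge leaf, 0.2 kg, flat in the compartment under the cover, x along the box's +x within 0.5 rad. Origin on the underside. Plate x -30 to 20, 46 wide (y), 5 mm thick; then a 24 mm wide neck to one knuckle: tube along y, 26 long, outer diameter 20, hole 11, axis at x 35, z 10 mm. Upright rib to grip on the plate: 10 mm thick (y), x -22 to 14, z 5 to 38 mm.
- leaf_bore (a point): Middle of the hole of the leaf's knuckle, on its axis, halfway along; axes as leaf, so the hole runs along y.
- jamb: Teal block fixed on the other side; origin: centre of underside, +x roughly away from the robot. Post 60 (x) x 100 (y) x 100 mm; on top a steel leaf with two knuckles towards the robot (-x): tubes along y, outer diameter 20, hole 11, y 16 to 40 and -40 to -16 mm, axis at x -45, z 110 mm. 32 mm gap, open above, below and in front; post and plate begin 15 mm behind the axis.
- jamb_bore (a point): Point on the axis of the two fixed knuckles, halfway between them (110 mm above the bench), where the middle of the leaf's knuckle belongs. Axes as jamb: the holes run along y. When matched, the leaf's x points along the jamb's x and its plate reaches towards the robot.
- tin: Bystander: closed can, 66 mm diameter, 75 mm tall, origin at the centre of its underside.
- bar_green: Bystander: green bar of polishing compound, 90 x 30 x 26 mm, origin at the centre of its underside.
- bar_red: Bystander: red-brown bar of polishing compound, 90 x 30 x 26 mm, origin at the centre of its underside.
- buff_yellow: Bystander: yellowish buffing wheel lying flat, 106 mm diameter, 26 mm high, origin at the centre of its underside.
- buff_black: Bystander: black buffing wheel lying flat, 106 mm diameter, 26 mm high, origin at the centre of its underside.
- screwdriver: Bystander: screwdriver lying on the bench far to the left.
- brush: Bystander: brush lying on the bench far to the right.
Things that resemble listed ones, but are neither listed nor needed, are in the scene too. What is shaped like the jamb but orange or purple is not meant.

How it is judged:
By the outcome, as a careful person would: the job done as asked, in the order asked, and still so for the second after the job is handed in, while the arm keeps its last pose, push and grip.
It also fails if it takes over 54 s, if anything falls off the work surface, if the arm or the gripper's body presses on something with over 40 N, if the wrist force passes 120 N, or if a joint passes its speed limit or range.

## Robot

A 6-joint arm with a two-finger parallel gripper is mounted at the origin on the work surface. World frame = base frame: x ahead of the robot, y to its left, z up, the work surface at z = 0. Lengths are in mm, angles in rad, forces in N, time in s.
With the tool pointing down it reaches from about 275 to 1000 mm from the base axis. Payload 8.4 kg.
Tool frame: the origin (TCP) lies at the very end of the fingers, on their centre line; the grasp point (between the pads) lies 19 mm behind it; z points along the fingers, y is the direction in which the jaws open and shut (so a half turn about z gives the same grasp; the last joint's range is limited). The gripper opens to 85 mm and grips with 20 to 120 N. Pads are 22 mm wide; open, the fingers measure 114 mm over their backs; the gripper's body (76 mm by 85 mm) begins 54 mm behind the grasp point. The pads swing forward as they close: fully open they stand 13 mm farther back than shut.
Start: joints at [1.297, 0.353, 1.633, -0, 1.155, -0.002], TCP at [167.79, 602.059, 231.281] pointing down, gripper open.
Joint ranges: [-2.63, 2.63], [-0.92, 2.1], [0.06, 2.66], [-1.3, 4.44], [0, 2.69], [-3.02, 3.02]. Speed limits (rad/s): [2.22, 2.22, 2.79, 3.14, 3.14, 3.14].

## Interface

Orientations are given as [roll, pitch, yaw] about the fixed x, y, z axes, in that order (R = Rz(yaw) Ry(pitch) Rx(roll)).
In Python, from rig import r gives the robot as it stands.
- The arm moves only by the tool move_arm, never from a script. Its argument "increments" is a list of rows, each an object of numbers: "tx", "ty", "tz": the shift along the tool's x, y, z in cm; "rx", "ry", "rz": the turn, a rotation vector about the tool's x, y, z in degrees; "gripper": the gripper's target within -1 to 1 (fully open at 1, half-way at 0, shut at -1). A call has 1 to 12 rows; each row shifts and turns the commanded pose from where the row before left it, along the tool's axes as they then stand; what a row does not reach is not made up. A row lasts 1/10 s, in which the tool goes at most 50 mm and 8.59 degrees, less where a joint would pass 70% of its speed; a pose out of reach is approached as far as the arm can. A call is refused whole if a number of a shift passes 5 or a number of a turn 8.59, either way. A call with a gripper value outside its range is refused whole. The fingers move at their own pace and stop on an object; "squeeze" is the grip in N (left out, the last holds). Time passes only in rows, so rows that do not move let the fingers close. It gives the time, the measured TCP pose, the force and the opening at its end, in the units of the state.
- r.sense(): the state, without advancing time (a new reading comes with each control period).
- r.grab_frame(name): name is "side" or "top" or "wrist"; returns (picture, depth): 384x512x3 uint8, red, green, blue; 384x512 float32, mm along the optical axis (not along the pixel's ray), 0 where there is no reading.
- r.camera_model(name): a dict with "fx", "fy", "cx", "cy" (pixels), "R" (3x3) and "t" (3): a world point X has camera coordinates R X + t; the wrist camera has in their place "hand_eye" (4x4, takes a point from camera to tool coordinates, whose origin is the TCP and whose axes are the flange's). Camera axes: x right, y down, z forward; pixel columns grow to the right and rows downward; lengths in mm; the calibration is good to about 2 mm. A picture is of the moment at which its call begins: read the wrist's pose just before it. camera_model takes no time and is no camera call.
- r.sign_off(): hands the job in, once; it reports no verdict.
Trained networks look in the newest picture that a camera, given by its name, has taken for a name from the list of things; names that differ only in an ending like _2 or _b are one class to them, and where a whole thing is asked for, a point or a joint stands for the part that bears it (a point fixed in the world has none). Each returns a list of dicts, best first, with "confidence" (0 to 1); they miss things now and then, are a little off and sometimes report something else, mostly with a low value. They report only what shows in the picture. A call takes as long as a camera call. They do not tell look-alikes from the thing itself.
- r.cut_out(query, camera): "mask" (384x512 bool, what is visible of it) and "bbox" ([left, top, right, bottom] in pixels, round what is visible of it).
- r.place_of(query, camera): "location" ([row, column] in pixels: a listed point, or the origin of a listed thing).
The state is a dict: "clock": time; "qpos": joint angles; "qvel": joint speeds; "joint_efforts": joint torques, N m; "eef_pos": TCP position; "tcp_rot": TCP orientation; "contact_force": force on the tool from outside, world axes, zero at the start; "wrist_torque": the same for the moment, N m; "opening": opening from 0.0 (shut) to 1.0 (fully open).
Only numpy, scipy, OpenCV 4.12 (cv2) and the standard library are available. Lean on these libraries where they do the work, as an engineer would, in place of code of your own. Each camera call takes 0.05 s, during which the arm holds its last target. There are 200 camera calls.

## Working session

There is one attempt and no reset: what is moved stays moved. The work goes in short steps, Python scripts to look and compute and a tool call to move; the robot and the scene stay as the last step left them, time stands still between calls to the robot, and variables do not carry over. Pictures are saved under pics/ and viewed, about 8 in all and at most 12, crops included, and the job is handed in when it is done.

Besides the shell and the picture viewer there is one more tool, called after "Call:" in YAML: its name, and indented under it one key for each argument. move_arm: Moves the arm, as the interface text tells. Its arguments: {"type":"object","properties":{"increments":{"type":"array","items":{"type":"object","properties":{"tx":{"type":"number"},"ty":{"type":"number"},"tz":{"type":"number"},"rx":{"type":"number"},"ry":{"type":"number"},"rz":{"type":"number"},"gripper":{"type":"number"}}}},"squeeze":{"type":"number"}},"required":["increments"]}

```bash
ls; mkdir -p pics; cat > h.py <<'E'
import numpy as np, cv2
from rig import r
from scipy.spatial.transform import Rotation as Ro
def cam(n):
    m=r.camera_model(n)
    if 'hand_eye' in m:
        s=r.sense(); T=np.eye(4); T[:3,:3]=Ro.from_euler('xyz',s['tcp_rot']).as_matrix(); T[:3,3]=s['eef_pos']
        C=T@np.array(m['hand_eye'])
    else:
        C=np.eye(4); R=np.array(m['R']); C[:3,:3]=R.T; C[:3,3]=-R.T@np.array(m['t'])
    return m,C
def grab(n):
    m,C=cam(n); p,d=r.grab_frame(n); return m,C,p,d
def world(m,C,d):
    v,u=np.mgrid[:384,:512]; P=np.stack([(u-m['cx'])/m['fx']*d,(v-m['cy'])/m['fy']*d,d],-1)
    return P@C[:3,:3].T+C[:3,3]
def ray_z(m,C,row,col,z):
    q=C[:3,:3]@np.array([(col-m['cx'])/m['fx'],(row-m['cy'])/m['fy'],1]); o=C[:3,3]
    return o+q*(z-o[2])/q[2]
def proj(m,C,X):
    c=(np.asarray(X)-C[:3,3])@C[:3,:3]; return c[...,0]/c[...,2]*m['fx']+m['cx'],c[...,1]/c[...,2]*m['fy']+m['cy']
E
python3 - <<'E'
from h import *
print(r.sense())
ims=[]
for n in ['top','side']:
    m,C,p,d=grab(n); ims.append(p); print(n,C.round(2).tolist(),m['fx'])
    np.savez(f'{n}0.npz',p=p,d=d,C=C)
    W=world(m,C,d)
    for q,z in [('parts_box',0),('cover_knob',83),('leaf',6),('leaf_bore',16),('jamb',0),('jamb_bore',110),('tin',0)]:
        for o in r.place_of(q,n)[:4]:
            print(q,round(o['confidence'],2),np.round(o['location']),ray_z(m,C,*o['location'],z).round(1))
cv2.imwrite('pics/a.png',cv2.cvtColor(ims[0],cv2.COLOR_RGB2BGR))
cv2.imwrite('pics/b.png',cv2.cvtColor(ims[1],cv2.COLOR_RGB2BGR))
E
```

```text
pics
{'clock': 0.0, 'qpos': array([ 1.29660704e+00,  3.53661382e-01,  1.63416455e+00, -2.07866766e-05,
        1.15520761e+00, -2.40667099e-03]), 'qvel': array([-0.00107629,  0.0019689 , -0.0006877 ,  0.00036022, -0.00085096,
       -0.0004962 ]), 'joint_efforts': array([-1.31557113e-03, -6.05234027e+01, -3.42072523e+01, -1.13601459e-04,
        9.26613109e-03, -4.49899062e-05]), 'eef_pos': array([167.65616219, 601.57661131, 230.54041016]), 'tcp_rot': array([-3.14015172e+00,  1.55373813e-05,  2.86981845e+00]), 'contact_force': array([0.05508637, 0.30958328, 0.18674143]), 'wrist_torque': array([-0.01559278, -0.01527898, -0.00059779]), 'opening': 1.0041019236682576}
top [[0.01, -0.98, 0.22, 314.97], [-1.0, -0.01, 0.0, 14.51], [0.0, -0.22, -0.98, 1386.94], [0.0, 0.0, 0.0, 1.0]] 396.9009680608153
parts_box 0.98 [217. 205.] [556.  165.5   0. ]
parts_box 0.3 [274. 387.] [ 367.5 -467.3    0. ]
parts_box 0.17 [191. 247.] [655.   17.1   0. ]
cover_knob 0.92 [230. 198.] [499.1 177.1  83. ]
jamb 0.8 [208. 314.] [ 594.9 -222.     0. ]
jamb 0.78 [276. 322.] [ 356.5 -241.3    0. ]
jamb 0.59 [148. 
[... 303 characters left out ...]
0. ]
side [[0.75, -0.35, 0.56, -117.68], [-0.66, -0.39, 0.64, -820.84], [-0.01, -0.85, -0.52, 755.39], [0.0, 0.0, 0.0, 1.0]] 409.6489686020674
parts_box 0.84 [197. 211.] [559.  190.4   0. ]
cover_knob 0.72 [183. 192.] [490.9 192.5  83. ]
leaf 0.52 [347. 325.] [ 374.6 -479.4    6. ]
jamb 0.67 [292. 244.] [ 353.1 -233.1    0. ]
jamb 0.61 [251. 308.] [ 592.7 -231.9    0. ]
jamb 0.58 [208. 268.] [660.    8.7   0. ]
jamb 0.55 [206. 335.] [ 830.5 -135.7    0. ]
jamb_bore 0.88 [189. 335.] [ 768.2 -173.3  110. ]
jamb_bore 0.71 [222. 299.] [ 560.5 -219.7  110. ]
jamb_bore 0.67 [268. 229.] [ 309.2 -236.   110. ]
jamb_bore 0.65 [346. 322.] [ 304.1 -523.3  110. ]
tin 0.95 [209. 267.] [654.6   6.3   0. ]
```

View pics/a.png

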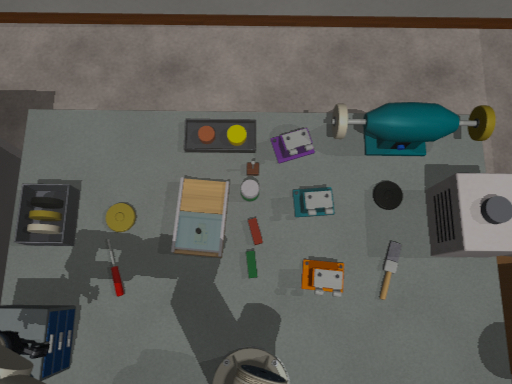

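View pics/b.png

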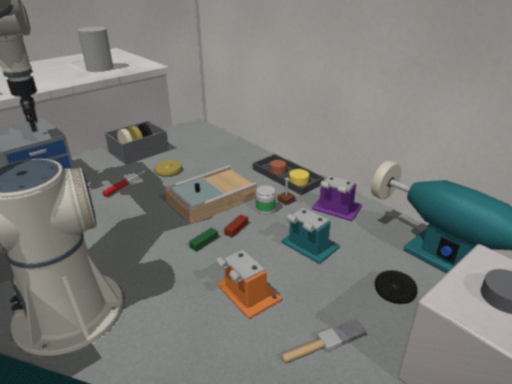

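Top picture: the box is at (row 215, col 202) with its knob at (230,199). There are three jamb-like blocks: purple (145,293), teal (201,314) and orange (277,325). The description picks the teal one. The teal grinder at (140,405) is not a jamb. I'll check the choice in a crop and measure the yaws.

```bash
cat >> h.py <<'E'
def step(target,yaw,roll=np.pi,pitch=0.):
    """needed: shift in tool axes (cm) and rotvec (deg)"""
    s=r.sense(); R=Ro.from_euler('xyz',s['tcp_rot']); G=Ro.from_euler('xyz',[roll,pitch,yaw])
    print('pos',np.round(s['eef_pos'],1),'rot',np.round(s['tcp_rot'],4),'shift cm',np.round(R.inv().apply(np.array(target)-s['eef_pos'])/10,2),
      'after-turn cm',np.round(G.inv().apply(np.array(target)-s['eef_pos'])/10,2),'turn deg',np.round(np.degrees((R.inv()*G).as_rotvec()),2))
E
python3 - <<'E'
from h import *
print(np.round(r.camera_model('wrist')['hand_eye'],3).tolist(),r.camera_model('wrist')['fx'])
f=np.load('top0.npz'); m=r.camera_model('top'); W=world(m,f['C'],f['d']); p=f['p']
def rect(mask,n):
    q=W[mask][:,:2].astype(np.float32); (c,s,a)=cv2.minAreaRect(q); print(n,mask.sum(),np.round(c,1),np.round(s,1),round(a,2), 'z',np.median(W[mask][:,2]))
X,Y,Z=W[...,0],W[...,1],W[...,2]
bx=(Z>25)&(abs(X-556)<170)&(abs(Y-165)<115)&(Z<70); rect(bx,'box')
jt=(Z>85)&(Z<135)&(abs(X-590)<90)&(abs(Y+222)<80); rect(jt,'jamb')
kn=(Z>68)&(abs(X-500)<60)&(abs(Y-175)<60); rect(kn,'knob')
cv2.imwrite('pics/c.png',cv2.resize(cv2.cvtColor(p[120:310,160:360],cv2.COLOR_RGB2BGR),None,fx=3,fy=3,interpolation=2))
step([480,170,300],np.pi)
E
```

```text
[[0.0, -0.95, -0.312, 81.782], [1.0, 0.0, -0.0, -1.163], [0.0, -0.312, 0.95, -141.845], [0.0, 0.0, 0.0, 1.0]] 285.5477126893132
box 3655 [552.1 177.9] [169. 261.] 85.62 z 51.17076579940226
jamb 654 [ 595.1 -217.7] [ 85.4 101.9] 5.81 z 105.55216895896774
knob 26 [498.5 180.8] [15.4 15.8] 8.81 z 83.10485649715577
pos [167.8 602.1 231.3] rot [ 3.1415 -0.      2.8698] shift cm [-41.67 -33.24  -6.87] after-turn cm [-31.22 -43.21  -6.87] turn deg [  0.    -0.   -15.57]
```

View pics/c.png

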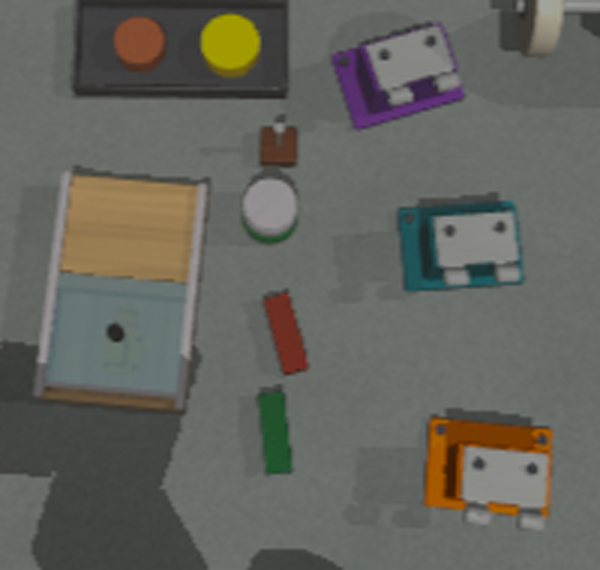

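Crop: the teal jamb is at crop (265,460) with two knuckles facing the robot. The leaf shows faintly beside the knob at crop (335,118). Moving over the box.

```bash
python3 - <<'E'
from h import *
step([475,182,190],np.pi-0.077)
E
```

```text
pos [167.8 602.1 231.3] rot [ 3.1415 -0.      2.8698] shift cm [-40.87 -32.22   4.13] after-turn cm [-33.86 -39.52   4.13] turn deg [  0.    -0.   -11.16]
```

Call:
move_arm:
  increments:
    - {"rz": -5.58}
    - {"rz": -5.58}
    - {"tx": -2.8,"ty": -3.3,"tz": 0.3}
    - {"tx": -2.8,"ty": -3.3,"tz": 0.3}
    - {"tx": -2.8,"ty": -3.3,"tz": 0.3}
    - {"tx": -2.8,"ty": -3.3,"tz": 0.3}
    - {"tx": -2.8,"ty": -3.3,"tz": 0.3}
    - {"tx": -2.8,"ty": -3.3,"tz": 0.3}
    - {"tx": -2.8,"ty": -3.3,"tz": 0.3}
    - {"tx": -2.8,"ty": -3.3,"tz": 0.3}
    - {"tx": -2.8,"ty": -3.3,"tz": 0.3}
    - {"tx": -2.8,"ty": -3.3,"tz": 0.3}

```text
invalid input
```

Call:
move_arm:
  increments:
    - {"tx": -2.9,"ty": -3.3,"tz": 0.5}
    - {"tx": -2.9,"ty": -3.2,"tz": 0.6,"gripper": 0.0}
    - {}
    - {}

```text
invalid input
```

```bash
python3 - <<'E'
from h import *
print(r.sense()['clock'],r.sense()['opening'])
step([475,182,190],np.pi-0.077)
m,C,p,d=grab('wrist'); np.savez('w1.npz',p=p,d=d,C=C)
W=world(m,C,d);Z=W[...,2]
for q,z in [('cover_knob',83),('leaf',6),('leaf_bore',16),('parts_box',0)]:
    for o in r.place_of(q,'wrist')[:2]:
        print(q,round(o['confidence'],2),np.round(o['location']),ray_z(m,C,*o['location'],z).round(1))
kn=(Z>72)&(Z<95)&(abs(W[...,0]-500)<40)&(abs(W[...,1]-180)<40)
k=W[kn]; print('knob',kn.sum(),np.median(k,0),k.min(0),k.max(0), k[k[:,2]>80].mean(0))
cv2.imwrite('pics/d.png',cv2.cvtColor(p,cv2.COLOR_RGB2BGR))
E
```

```text
0.8 0.999694101123567
pos [167.8 602.1 231.3] rot [ 3.1415 -0.      2.8698] shift cm [-40.87 -32.22   4.13] after-turn cm [-33.86 -39.52   4.13] turn deg [  0.    -0.   -11.16]
  return _methods._mean(a, axis=axis, dtype=dtype,
  ret = um.true_divide(
Traceback (most recent call last):
ValueError: zero-size array to reduction operation minimum which has no identity
```

Call:
move_arm:
  increments:
    - {"tx": 0,"ty": 0,"tz": 0,"rx": 0,"ry": 0,"rz": -5.58,"gripper": 1}
    - {"tx": 0,"ty": 0,"tz": 0,"rx": 0,"ry": 0,"rz": -5.58,"gripper": 1}

```text
clock: 1.25
eef_pos: [167.8, 602.0, 231.3]
tcp_rot: [3.142, -0.0, 3.068]
contact_force: [0.2, -0.3, 0.2]
opening: 0.999
```

Call:
move_arm:
  increments:
    - {"tx": -2.82,"ty": -3.3,"tz": 0.35,"rx": 0,"ry": 0,"rz": 0,"gripper": 0}
    - {"tx": -2.82,"ty": -3.3,"tz": 0.35,"rx": 0,"ry": 0,"rz": 0,"gripper": 0}
    - {"tx": -2.82,"ty": -3.3,"tz": 0.35,"rx": 0,"ry": 0,"rz": 0,"gripper": 0}
    - {"tx": -2.82,"ty": -3.3,"tz": 0.35,"rx": 0,"ry": 0,"rz": 0,"gripper": 0}
    - {"tx": -2.82,"ty": -3.3,"tz": 0.35,"rx": 0,"ry": 0,"rz": 0,"gripper": 0}
    - {"tx": -2.82,"ty": -3.3,"tz": 0.35,"rx": 0,"ry": 0,"rz": 0,"gripper": 0}
    - {"tx": -2.82,"ty": -3.3,"tz": 0.35,"rx": 0,"ry": 0,"rz": 0,"gripper": 0}
    - {"tx": -2.82,"ty": -3.3,"tz": 0.35,"rx": 0,"ry": 0,"rz": 0,"gripper": 0}
    - {"tx": -2.82,"ty": -3.3,"tz": 0.35,"rx": 0,"ry": 0,"rz": 0,"gripper": 0}
    - {"tx": -2.82,"ty": -3.3,"tz": 0.35,"rx": 0,"ry": 0,"rz": 0,"gripper": 0}
    - {"tx": -2.82,"ty": -3.3,"tz": 0.35,"rx": 0,"ry": 0,"rz": 0,"gripper": 0}
    - {"tx": -2.82,"ty": -3.3,"tz": 0.35,"rx": 0,"ry": 0,"rz": 0,"gripper": 0}

```text
clock: 2.45
eef_pos: [475.7, 179.6, 189.4]
tcp_rot: [3.141, 0.001, 3.065]
contact_force: [0.4, 1.2, 0.3]
opening: 0.497
```

Call:
move_arm:
  increments:
    - {"tx": 0,"ty": 0,"tz": 0,"rx": 0,"ry": 0,"rz": 0,"gripper": 0}
    - {"tx": 0,"ty": 0,"tz": 0,"rx": 0,"ry": 0,"rz": 0,"gripper": 0}

```text
clock: 2.65
eef_pos: [475.0, 180.4, 189.2]
tcp_rot: [3.142, -0.0, 3.062]
contact_force: [-0.9, -0.2, -0.1]
opening: 0.503
```

```bash
cat > look.py <<'E'
from h import *
import sys
def look(name,qs):
    m,C,p,d=grab('wrist'); np.savez(f'{name}.npz',p=p,d=d,C=C)
    for q,z in qs:
        for o in r.place_of(q,'wrist')[:2]:
            print(q,round(o['confidence'],2),np.round(o['location']),ray_z(m,C,*o['location'],z).round(1))
    cv2.imwrite(f'pics/{name}.png',cv2.cvtColor(p,cv2.COLOR_RGB2BGR))
    return m,C,p,d,world(m,C,d)
E
python3 - <<'E'
from look import *
print(r.sense()['clock'],r.sense()['opening'])
step([475,182,190],np.pi-0.077)
m,C,p,d,W=look('w1',[('cover_knob',83),('leaf',6),('leaf_bore',16),('parts_box',0)]);Z=W[...,2]
kn=(Z>72)&(Z<95)&(abs(W[...,0]-500)<40)&(abs(W[...,1]-180)<40)
k=W[kn]; print('knob',kn.sum(),np.median(k,0),k.min(0),k.max(0), k[k[:,2]>80].mean(0))
E
```

```text
2.65 0.5028992670464922
pos [475.  180.4 189.2] rot [ 3.1415e+00 -4.0000e-04  3.0620e+00] shift cm [ 0.02  0.16 -0.08] after-turn cm [ 0.02  0.16 -0.08] turn deg [ 0.   -0.02 -0.15]
cover_knob 0.69 [214. 256.] [497.8 180.7  83. ]
parts_box 0.55 [228. 252.] [551.5 172.9   0. ]
knob 302 [495.46524238 179.69406291  81.80177014] [488.24419244 170.61695701  72.07618919] [505.50549283 188.04918507  83.92636518] [496.91549706 179.49798227  81.94799027]
```

View pics/w1.png

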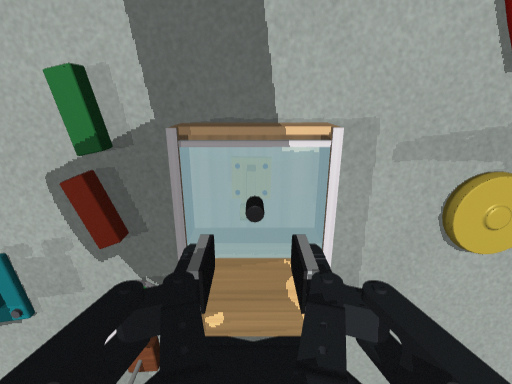

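Wrist picture: the box is level in view, the knob sits at (row 207, col 255), and the leaf is faint under the cover at (185,250). Gripping the knob.

Call:
move_arm:
  increments:
    - {"tx": -0.56,"ty": 0.04,"tz": 3.2,"rx": 0,"ry": 0,"rz": 0,"gripper": 0}
    - {"tx": -0.56,"ty": 0.04,"tz": 3.2,"rx": 0,"ry": 0,"rz": 0,"gripper": 0}
    - {"tx": -0.56,"ty": 0.04,"tz": 3.2,"rx": 0,"ry": 0,"rz": 0,"gripper": 0}
    - {"tx": -0.56,"ty": 0.04,"tz": 2.0,"rx": 0,"ry": 0,"rz": 0,"gripper": 0}
    - {"tx": 0,"ty": 0,"tz": 1.1,"rx": 0,"ry": 0,"rz": 0,"gripper": 0}
    - {"tx": 0,"ty": 0,"tz": 0,"rx": 0,"ry": 0,"rz": 0,"gripper": -1}
    - {"tx": 0,"ty": 0,"tz": 0,"rx": 0,"ry": 0,"rz": 0,"gripper": -1}
    - {"tx": 0,"ty": 0,"tz": 0,"rx": 0,"ry": 0,"rz": 0,"gripper": -1}
    - {"tx": 0,"ty": 0,"tz": 0,"rx": 0,"ry": 0,"rz": 0,"gripper": -1}
    - {"tx": 0,"ty": 0,"tz": 0,"rx": 0,"ry": 0,"rz": 0,"gripper": -1}
  squeeze: 30

```text
clock: 3.9
eef_pos: [496.6, 180.7, 62.7]
tcp_rot: [-3.141, -0.001, 3.065]
contact_force: [-0.1, -6.1, -4.1]
opening: 0.202
```

Call:
move_arm:
  increments:
    - {"tx": -1.5,"ty": 0,"tz": 0,"rx": 0,"ry": 0,"rz": 0,"gripper": -1}
    - {"tx": -1.5,"ty": 0,"tz": 0,"rx": 0,"ry": 0,"rz": 0,"gripper": -1}
    - {"tx": -1.5,"ty": 0,"tz": 0,"rx": 0,"ry": 0,"rz": 0,"gripper": -1}
    - {"tx": -1.5,"ty": 0,"tz": 0,"rx": 0,"ry": 0,"rz": 0,"gripper": -1}
    - {"tx": -1.5,"ty": 0,"tz": 0,"rx": 0,"ry": 0,"rz": 0,"gripper": -1}
    - {"tx": -1.5,"ty": 0,"tz": 0,"rx": 0,"ry": 0,"rz": 0,"gripper": -1}
    - {"tx": -1,"ty": 0,"tz": 0,"rx": 0,"ry": 0,"rz": 0,"gripper": -1}
    - {"tx": -0.5,"ty": 0,"tz": 0,"rx": 0,"ry": 0,"rz": 0,"gripper": -1}
    - {"tx": -0.3,"ty": 0,"tz": 0,"rx": 0,"ry": 0,"rz": 0,"gripper": -1}

```text
clock: 4.8
eef_pos: [605.1, 172.3, 62.7]
tcp_rot: [-3.141, -0.0, 3.064]
contact_force: [-1.6, -5.5, -1.5]
opening: 0.195
```

Call:
move_arm:
  increments:
    - {"tx": -0.3,"ty": 0,"tz": 0,"rx": 0,"ry": 0,"rz": 0,"gripper": -1}
    - {"tx": -0.3,"ty": 0,"tz": 0,"rx": 0,"ry": 0,"rz": 0,"gripper": -1}
    - {"tx": 0,"ty": 0,"tz": 0,"rx": 0,"ry": 0,"rz": 0,"gripper": -1}

```text
clock: 5.1
eef_pos: [611.2, 171.8, 62.8]
tcp_rot: [-3.141, 0.001, 3.065]
contact_force: [0.6, -4.9, -4.2]
opening: 0.196
```

Call:
move_arm:
  increments:
    - {"tx": -0.3,"ty": 0,"tz": 0,"rx": 0,"ry": 0,"rz": 0,"gripper": -1}
    - {"tx": -0.3,"ty": 0,"tz": 0,"rx": 0,"ry": 0,"rz": 0,"gripper": -1}
    - {"tx": -0.3,"ty": 0,"tz": 0,"rx": 0,"ry": 0,"rz": 0,"gripper": -1}

```text
clock: 5.4
eef_pos: [613.9, 171.4, 62.3]
tcp_rot: [-3.14, -0.012, 3.064]
contact_force: [-26.2, -0.2, 10.2]
opening: 0.195
```

End stop felt (26 N at x≈614). Relaxing, releasing, rising, then going back to look into the compartment.

Call:
move_arm:
  increments:
    - {"tx": 0.5,"ty": 0,"tz": 0,"rx": 0,"ry": 0,"rz": 0,"gripper": -1}
    - {"tx": 0,"ty": 0,"tz": 0,"rx": 0,"ry": 0,"rz": 0,"gripper": 0}
    - {"tx": 0,"ty": 0,"tz": 0,"rx": 0,"ry": 0,"rz": 0,"gripper": 0}
    - {"tx": 0,"ty": 0,"tz": 0,"rx": 0,"ry": 0,"rz": 0,"gripper": 0}
    - {"tx": 0,"ty": 0,"tz": -2,"rx": 0,"ry": 0,"rz": 0,"gripper": 0}
    - {"tx": 0,"ty": 0,"tz": -3,"rx": 0,"ry": 0,"rz": 0,"gripper": 0}
    - {"tx": 3.5,"ty": 0,"tz": -3,"rx": 0,"ry": 0,"rz": 0,"gripper": 0}
    - {"tx": 4,"ty": 0,"tz": -2,"rx": 0,"ry": 0,"rz": 0,"gripper": 0}
    - {"tx": 4,"ty": 0,"tz": 0,"rx": 0,"ry": 0,"rz": 0,"gripper": 0}
    - {"tx": 2.5,"ty": 0,"tz": 0,"rx": 0,"ry": 0,"rz": 0,"gripper": 0}
    - {"tx": 0,"ty": 0,"tz": 0,"rx": 0,"ry": 0,"rz": 0,"gripper": 0}
    - {"tx": 0,"ty": 0,"tz": 0,"rx": 0,"ry": 0,"rz": 0,"gripper": 0}

```text
clock: 6.6
eef_pos: [476.0, 183.3, 163.1]
tcp_rot: [3.141, 0.002, 3.065]
contact_force: [1.2, 0.8, 0.5]
opening: 0.494
```

```bash
python3 - <<'E'
from look import *
m,C,p,d,W=look('w2',[('cover_knob',83),('leaf',6),('leaf_bore',16),('parts_box',0)]);Z=W[...,2]
o=r.cut_out('leaf','wrist')
M=o[0]['mask']; print(o[0]['confidence'],o[0]['bbox'],M.sum())
rib=M&(Z>40)&(Z<50); q=W[rib][:,:2].astype(np.float32); print('rib',rib.sum(),W[rib].mean(0),cv2.minAreaRect(q))
pl=M&(Z>8)&(Z<14); print('plate',pl.sum(),cv2.minAreaRect(W[pl][:,:2].astype(np.float32)))
kn=M&(Z>20)&(Z<32); print('kn',kn.sum(),W[kn].mean(0),cv2.minAreaRect(W[kn][:,:2].astype(np.float32)))
big=Z[M]; print(np.histogram(big,bins=range(0,60,4)))
E
```

```text
cover_knob 0.73 [331. 250.] [610.9 169.6  83. ]
leaf 0.73 [187. 250.] [487.6 178.6   6. ]
leaf_bore 0.75 [218. 247.] [519.7 173.2  16. ]
leaf_bore 0.69 [216.  87.] [503.8  -1.4  16. ]
parts_box 0.93 [233. 251.] [547. 175.   0.]
0.97 [226.8, 156.1, 270.0, 228.6] 2396
rib 359 [482.82534824 177.1062382   43.02514813] ((483.4226379394531, 177.0051727294922), (8.882745742797852, 35.90959167480469), 85.5553970336914)
plate 1560 ((485.7018737792969, 176.9161376953125), (45.61491394042969, 56.57085037231445), 84.18468475341797)
kn 363 [515.93732338 174.21770613  23.76595443] ((497.5296630859375, 175.40045166015625), (24.814537048339844, 64.82428741455078), 85.75743103027344)
(array([   0,   14, 1541,   33,   62,  184,  168,   11,   10,    9,  333,
         26,    0,    0]), array([ 0,  4,  8, 12, 16, 20, 24, 28, 32, 36, 40, 44, 48, 52, 56]))
```

View pics/w2.png

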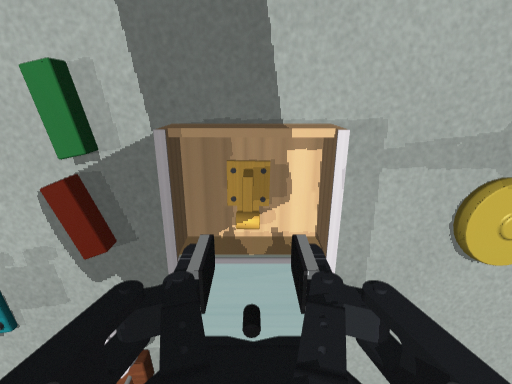

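Wrist picture: the cover is open, and the leaf lies with its rib at (185,249) and knuckle at (222,248), near-aligned with the gripper. Descending to grip the rib.

Call:
move_arm:
  increments:
    - {"tx": -0.25,"ty": -0.19,"tz": 3,"rx": 0,"ry": 0,"rz": 0,"gripper": 0}
    - {"tx": -0.25,"ty": -0.19,"tz": 3,"rx": 0,"ry": 0,"rz": 0,"gripper": 0}
    - {"tx": -0.25,"ty": -0.19,"tz": 3,"rx": 0,"ry": 0,"rz": 0,"gripper": 0}
    - {"tx": 0,"ty": 0,"tz": 2.5,"rx": 0,"ry": 0,"rz": 0,"gripper": 0}
    - {"tx": 0,"ty": 0,"tz": 2,"rx": 0,"ry": 0,"rz": 0,"gripper": 0}
    - {"tx": 0,"ty": 0,"tz": 1.2,"rx": 0,"ry": 0,"rz": 0,"gripper": 0}
    - {"tx": 0,"ty": 0,"tz": 0,"rx": 0,"ry": 0,"rz": 0,"gripper": 0}

```text
clock: 7.6
eef_pos: [481.5, 176.1, 13.8]
tcp_rot: [-3.14, -0.003, 3.064]
contact_force: [0.1, 0.9, 0.6]
opening: 0.503
```

Call:
move_arm:
  increments:
    - {"tx": 0,"ty": 0,"tz": 0,"rx": 0,"ry": 0,"rz": 0,"gripper": -1}
    - {"tx": 0,"ty": 0,"tz": 0,"rx": 0,"ry": 0,"rz": 0,"gripper": -1}
    - {"tx": 0,"ty": 0,"tz": 0,"rx": 0,"ry": 0,"rz": 0,"gripper": -1}
    - {"tx": 0,"ty": 0,"tz": 0,"rx": 0,"ry": 0,"rz": 0,"gripper": -1}
    - {"tx": 0,"ty": 0,"tz": 0,"rx": 0,"ry": 0,"rz": 0,"gripper": -1}
    - {"tx": 0,"ty": 0,"tz": 0,"rx": 0,"ry": 0,"rz": 0,"gripper": -1}
  squeeze: 60

```text
clock: 8.2
eef_pos: [483.2, 176.9, 16.4]
tcp_rot: [3.141, 0.002, 3.065]
contact_force: [0.3, -0.7, 6.7]
opening: 0.108
```

Rib gripped (9 mm). Lifting and moving to look down on the teal jamb.

Call:
move_arm:
  increments:
    - {"tx": 0,"ty": 0,"tz": -1,"rx": 0,"ry": 0,"rz": 0,"gripper": -1}
    - {"tx": 0,"ty": 0,"tz": -2.5,"rx": 0,"ry": 0,"rz": 0,"gripper": -1}
    - {"tx": 0,"ty": 0,"tz": -4,"rx": 0,"ry": 0,"rz": 0,"gripper": -1}
    - {"tx": 0,"ty": 0,"tz": -4,"rx": 0,"ry": 0,"rz": 0,"gripper": -1}
    - {"tx": 0,"ty": 0,"tz": -4,"rx": 0,"ry": 0,"rz": 0,"gripper": -1}
    - {"tx": 0,"ty": 0,"tz": -4,"rx": 0,"ry": 0,"rz": 0,"gripper": -1}
    - {"tx": 0,"ty": 0,"tz": -3,"rx": 0,"ry": 0,"rz": -4.5,"gripper": -1}
    - {"tx": 0,"ty": 0,"tz": -2,"rx": 0,"ry": 0,"rz": -4.5,"gripper": -1}

```text
clock: 9.0
eef_pos: [482.5, 176.6, 263.7]
tcp_rot: [3.141, 0.003, -3.058]
contact_force: [1.2, 0.8, -1.7]
opening: 0.106
```

```bash
python3 - <<'E'
from h import *
print(r.sense()['opening'],r.sense()['contact_force'])
step([595,-222,265],np.pi+0.08)
E
```

```text
0.10584639251427191 [ 1.17594108  0.77004115 -1.69397563]
pos [482.5 176.6 263.7] rot [ 3.1408e+00  3.1000e-03 -3.0584e+00] shift cm [ -7.9  -40.66  -0.14] after-turn cm [ -8.03 -40.63  -0.13] turn deg [0.05 0.18 0.18]
```

Call:
move_arm:
  increments:
    - {"tx": -0.4,"ty": -2,"tz": 0,"rx": 0,"ry": 0,"rz": 0,"gripper": -1}
    - {"tx": -0.8,"ty": -4,"tz": 0,"rx": 0,"ry": 0,"rz": 0,"gripper": -1}
    - {"tx": -0.8,"ty": -4,"tz": 0,"rx": 0,"ry": 0,"rz": 0,"gripper": -1}
    - {"tx": -0.8,"ty": -4,"tz": 0,"rx": 0,"ry": 0,"rz": 0,"gripper": -1}
    - {"tx": -0.8,"ty": -4,"tz": 0,"rx": 0,"ry": 0,"rz": 0,"gripper": -1}
    - {"tx": -0.8,"ty": -4,"tz": 0,"rx": 0,"ry": 0,"rz": 0,"gripper": -1}
    - {"tx": -0.8,"ty": -4,"tz": 0,"rx": 0,"ry": 0,"rz": 0,"gripper": -1}
    - {"tx": -0.8,"ty": -4,"tz": 0,"rx": 0,"ry": 0,"rz": 0,"gripper": -1}
    - {"tx": -0.8,"ty": -4,"tz": 0,"rx": 0,"ry": 0,"rz": 0,"gripper": -1}
    - {"tx": -0.8,"ty": -4,"tz": 0,"rx": 0,"ry": 0,"rz": 0,"gripper": -1}
    - {"tx": -0.4,"ty": -2.6,"tz": 0,"rx": 0,"ry": 0,"rz": 0,"gripper": -1}
    - {"tx": 0,"ty": 0,"tz": 0,"rx": 0,"ry": 0,"rz": 0,"gripper": -1}

```text
clock: 10.2
eef_pos: [594.5, -224.9, 260.6]
tcp_rot: [-3.141, 0.0, -3.064]
contact_force: [0.9, 0.3, -1.9]
opening: 0.105
```

Call:
move_arm:
  increments:
    - {"tx": 0,"ty": 0,"tz": 0,"rx": 0,"ry": 0,"rz": 0,"gripper": -1}
    - {"tx": 0,"ty": 0,"tz": 0,"rx": 0,"ry": 0,"rz": 0,"gripper": -1}

```text
clock: 10.4
eef_pos: [593.9, -220.8, 260.5]
tcp_rot: [3.141, -0.0, -3.061]
contact_force: [-0.3, 0.3, -1.9]
opening: 0.103
```

```bash
python3 - <<'E'
from look import *
s=r.sense(); print(s['clock'],s['eef_pos'],s['tcp_rot'])
m,C,p,d,W=look('w3',[('jamb_bore',110),('jamb',0),('leaf_bore',200),('leaf',200)]);Z=W[...,2]
X,Y=W[...,0],W[...,1]
reg=(abs(X-575)<90)&(abs(Y+222)<80)
print(np.histogram(Z[reg],bins=range(80,270,5)))
T=reg&(Z>97)&(Z<124)
print('top',T.sum(),cv2.minAreaRect(W[T][:,:2].astype(np.float32)))
cv2.imwrite('pics/w3m.png',(T*255).astype(np.uint8))
E
```

```text
10.4 [ 593.94039805 -220.76090208  260.470175  ] [ 3.14099455e+00 -4.78088556e-04 -3.06109515e+00]
jamb_bore 0.7 [147. 256.] [ 560.8 -220.5  110. ]
jamb 0.64 [162. 255.] [ 600.8 -217.2    0. ]
leaf_bore 0.81 [303. 252.] [ 679.2 -214.4  200. ]
leaf 0.76 [248. 254.] [ 626.6 -217.   200. ]
leaf 0.2 [176.  72.] [ 577.3 -355.3  200. ]
(array([  42,   37,   44,  389, 3056,  558,  172,  724,   13,    0,    0,
          0,    0,    0,    0,    0,    0,    0,    0,    0,    0,    0,
          0,    0,    0,    0,    0,    0,    0,    0,    0,    0,    0,
         31, 2350,  367,  116]), array([ 80,  85,  90,  95, 100, 105, 110, 115, 120, 125, 130, 135, 140,
       145, 150, 155, 160, 165, 170, 175, 180, 185, 190, 195, 200, 205,
       210, 215, 220, 225, 230, 235, 240, 245, 250, 255, 260, 265]))
top 4851 ((591.2476806640625, -219.64749145507812), (82.41291809082031, 98.85794830322266), 4.400989055633545)
```

View pics/w3.png

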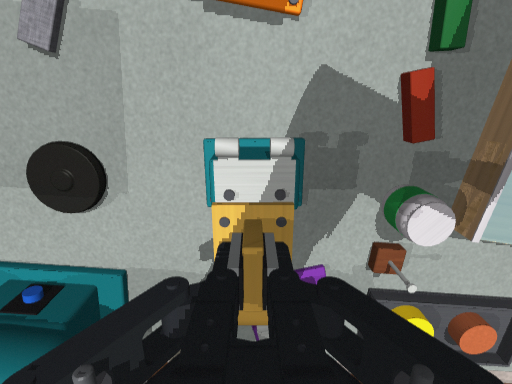

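Wrist picture: the teal jamb knuckles are at (147,227) and (147,283) with an open gap between. The leaf is held with its plate at (222,252) and knuckle at (318,252). One view measures both, so I'll fit both.

```bash
cat > fit.py <<'E'
from look import *
def ext(v,lo=2,hi=98): return np.percentile(v,[lo,50,hi]).round(1)
def fit(m,C,d,W):
    X,Y,Z=W[...,0],W[...,1],W[...,2]
    reg=(abs(X-561)<45)&(abs(Y+220)<60)
    K=reg&(Z>113)&(Z<126)&(X<580); P=W[K]
    rc=cv2.minAreaRect(P[:,:2].astype(np.float32)); print('jamb knuckles',K.sum(),np.round(rc[0],1),np.round(rc[1],1),round(rc[2],2),'ztop',np.percentile(P[:,2],[50,95]).round(1))
    # crest line: highest points, fit y->x
    cr=P[P[:,2]>np.percentile(P[:,2],70)]; c=np.polyfit(cr[:,1],cr[:,0],1); print('crest slope deg',-np.degrees(np.arctan(c[0])).round(2),'x at -220',np.polyval(c,-220).round(1))
    Pl=reg&(Z>98)&(Z<109)&(X>570);q=W[Pl]; a=np.linalg.lstsq(np.c_[q[:,:2]-q[:,:2].mean(0),np.ones(len(q))],q[:,2],rcond=None)[0]; print('jamb plate z',a.round(4), ext(q[:,0]),ext(q[:,1]))
    # leaf in tool frame
    H=np.array(m['hand_eye']); v,u=np.mgrid[:384,:512]
    t=np.stack([(u-m['cx'])/m['fx']*d,(v-m['cy'])/m['fy']*d,d],-1)@H[:3,:3].T+H[:3,3]
    x,y,z=t[...,0],t[...,1],t[...,2]
    L=(abs(y)<30)&(x>-20)&(x<45)&(z>-2)&(z<25); q=t[L]
    a=np.linalg.lstsq(np.c_[q[:,:2]-q[:,:2].mean(0),np.ones(len(q))],q[:,2],rcond=None)[0]
    res=abs(q[:,2]-np.c_[q[:,:2]-q[:,:2].mean(0),np.ones(len(q))]@a); g=q[res<2]; a=np.linalg.lstsq(np.c_[g[:,:2]-g[:,:2].mean(0),np.ones(len(g))],g[:,2],rcond=None)[0]
    rc=cv2.minAreaRect(g[:,:2].astype(np.float32)); print('leaf plate',len(g),'mean',g.mean(0).round(1),'slopes deg',np.degrees(a[:2]).round(2),'rect',rc,'back edge x',np.percentile(g[:,0],[98,99.5]).round(1))
    k=(abs(y)<20)&(x<-25)&(x>-60)&(z>-15)&(z<25); q=t[k]; print('leaf knuckle',k.sum(), [ext(q[:,i]) for i in range(3)])
E
python3 - <<'E'
from fit import *
f=np.load('w3.npz'); m=r.camera_model('wrist'); fit(m,f['C'],f['d'],world(m,f['C'],f['d']))
E
```

```text
jamb knuckles 830 [ 560.  -222.4] [18.3 80.2] 4.94 ztop [117.7 119.5]
crest slope deg 5.31 x at -220 559.7
jamb plate z [ 4.000000e-03 -8.000000e-04  1.037906e+02] [572.1 589.1 605.3] [-265.4 -217.5 -173.7]
leaf plate 2564 mean [15.6 -0.6  6.2] slopes deg [0.36 0.03] rect ((7.802262306213379, -0.5206375122070312), (36.370277404785156, 46.14794158935547), 0.041126590222120285) back edge x [25.5 25.7]
leaf knuckle 402 [array([-44.5, -38.8, -34.5]), array([-8.9, -0.5,  7.8]), array([-9.3, -8. , -6.8])]
```

```bash
python3 - <<'E'
from h import *
step([520.7,-224.9,150],-np.pi+0.0873)
E
```

```text
pos [ 594.5 -221.   260.5] rot [-3.1416e+00  2.0000e-04 -3.0605e+00] shift cm [ 7.39  0.21 11.05] after-turn cm [ 7.38  0.25 11.05] turn deg [-0.    0.01 -0.36]
```

Call:
move_arm:
  increments:
    - {"tx": 2,"ty": 0.05,"tz": 0,"rx": 0,"ry": 0,"rz": -0.36,"gripper": -1}
    - {"tx": 2.7,"ty": 0.1,"tz": 1,"rx": 0,"ry": 0,"rz": 0,"gripper": -1}
    - {"tx": 2.68,"ty": 0.1,"tz": 3,"rx": 0,"ry": 0,"rz": 0,"gripper": -1}
    - {"tx": 0,"ty": 0,"tz": 3,"rx": 0,"ry": 0,"rz": 0,"gripper": -1}
    - {"tx": 0,"ty": 0,"tz": 2.5,"rx": 0,"ry": 0,"rz": 0,"gripper": -1}
    - {"tx": 0,"ty": 0,"tz": 1.5,"rx": 0,"ry": 0,"rz": 0,"gripper": -1}
    - {"tx": 0,"ty": 0,"tz": 0,"rx": 0,"ry": 0,"rz": 0,"gripper": -1}
    - {"tx": 0,"ty": 0,"tz": 0,"rx": 0,"ry": 0,"rz": 0,"gripper": -1}
    - {"tx": 0,"ty": 0,"tz": 0,"rx": 0,"ry": 0,"rz": 0,"gripper": -1}

```text
clock: 11.55
eef_pos: [521.6, -225.7, 151.5]
tcp_rot: [-3.141, 0.002, -3.055]
contact_force: [-0.4, -0.1, -2.3]
opening: 0.103
```

```bash
python3 - <<'E'
from look import *
print(r.sense()['clock'])
step([520.7,-224.9,111.2],-np.pi+0.0873)
m,C,p,d,W=look('w4',[('jamb_bore',110),('leaf_bore',149)])
ms,Cs,ps,ds=grab('side')
s=r.sense();B=Ro.from_euler('xyz',s['tcp_rot']).apply([-39.4,-.5,1.2])+s['eef_pos']; print('B',B)
for q,ref in [('jamb_bore',[560,-222,110]),('leaf_bore',B)]:
    print(q,'expected px',np.round(proj(ms,Cs,ref),1),[ (np.round(o['location'],1)[::-1],round(o['confidence'],2)) for o in r.place_of(q,'side')[:4]])
a=cv2.resize(p[120:310,150:360],None,fx=2,fy=2,interpolation=2); b=cv2.resize(ps[180:275,250:355],None,fx=4,fy=4,interpolation=2)
h=max(a.shape[0],b.shape[0]); 
pad=lambda i: cv2.copyMakeBorder(i,0,h-i.shape[0],0,0,cv2.BORDER_CONSTANT)
o=np.hstack([pad(a),pad(b)])[:,:]; o=cv2.resize(o,(800,int(o.shape[0]*800/o.shape[1])))
cv2.imwrite('pics/e.png',cv2.cvtColor(o,cv2.COLOR_RGB2BGR))
E
```

```text
11.55
pos [ 521.6 -225.7  151.5] rot [-3.1407e+00  1.6000e-03 -3.0550e+00] shift cm [0.09 0.09 4.03] after-turn cm [0.08 0.09 4.03] turn deg [-0.05  0.09 -0.04]
leaf_bore 0.73 [308. 253.] [ 562.7 -222.1  149. ]
leaf_bore 0.73 [257.  24.] [ 538.8 -357.   149. ]
B [ 560.49663172 -222.79154822  149.94990784]
jamb_bore expected px [299.3 222.6] [(array([227.5, 268.6]), 0.82), (array([334. , 187.6]), 0.74), (array([299.2, 221.8]), 0.7)]
leaf_bore expected px [300.4 210.4] [(array([301.5, 208.6]), 0.83), (array([166.4, 171.4]), 0.52)]
```

View pics/e.png

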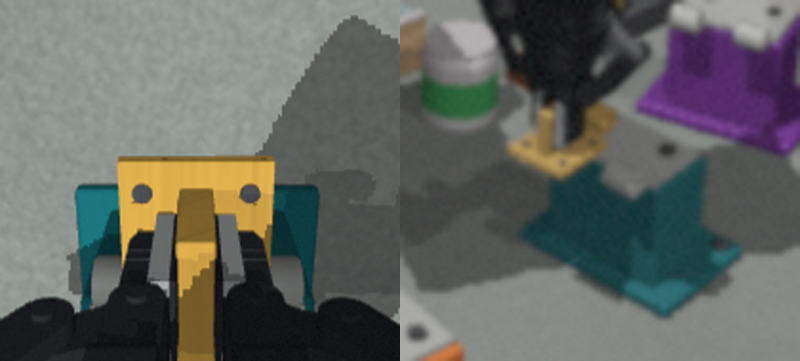

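Crop: the leaf is centred over the jamb between its knuckles (wrist view), and in the side view it hovers level above the gap. Descending.

Call:
move_arm:
  increments:
    - {"tx": 0.05,"ty": 0.05,"tz": 1,"rx": 0,"ry": 0,"rz": 0,"gripper": -1}
    - {"tx": 0,"ty": 0,"tz": 0.8,"rx": 0,"ry": 0,"rz": 0,"gripper": -1}
    - {"tx": 0,"ty": 0,"tz": 0.6,"rx": 0,"ry": 0,"rz": 0,"gripper": -1}
    - {"tx": 0,"ty": 0,"tz": 0.4,"rx": 0,"ry": 0,"rz": 0,"gripper": -1}
    - {"tx": 0,"ty": 0,"tz": 0.2,"rx": 0,"ry": 0,"rz": 0,"gripper": -1}
    - {"tx": 0,"ty": 0,"tz": 0,"rx": 0,"ry": 0,"rz": 0,"gripper": -1}

```text
clock: 12.45
eef_pos: [520.1, -225.0, 119.9]
tcp_rot: [3.141, -0.001, -3.055]
contact_force: [0.2, -0.4, -0.7]
opening: 0.106
```

Call:
move_arm:
  increments:
    - {"tx": 0,"ty": 0,"tz": 0.4,"rx": 0,"ry": 0,"rz": 0,"gripper": -1}
    - {"tx": 0,"ty": 0,"tz": 0.4,"rx": 0,"ry": 0,"rz": 0,"gripper": -1}
    - {"tx": 0,"ty": 0,"tz": 0.15,"rx": 0,"ry": 0,"rz": 0,"gripper": -1}
    - {"tx": 0,"ty": 0,"tz": 0,"rx": 0,"ry": 0,"rz": 0,"gripper": -1}
    - {"tx": 0,"ty": 0,"tz": 0,"rx": 0,"ry": 0,"rz": 0,"gripper": -1}

```text
clock: 12.95
eef_pos: [520.3, -225.1, 110.8]
tcp_rot: [-3.142, 0.0, -3.055]
contact_force: [-0.4, -0.1, -2.0]
opening: 0.103
```

```bash
python3 - <<'E'
from fit import *
print(r.sense()['clock'])
es=[];fs=[]
for i in range(3):
    m,C,p,d=grab('wrist'); s=r.sense(); es.append(np.r_[s['eef_pos'],s['tcp_rot']]); fs.append(s['contact_force'])
print(np.round(es,3),np.round(fs,1))
step([520.7,-224.9,111.2],-np.pi+0.0873)
W=world(m,C,d); np.savez('w5.npz',p=p,d=d,C=C)
ms,Cs,ps,ds=grab('side'); np.savez('s5.npz',p=ps,d=ds,C=Cs)
for n,(mm,CC) in dict(side=(ms,Cs)).items():
  for q in ['jamb_bore','leaf_bore']:
    print(q,'exp',np.round(proj(mm,CC,[560,-222,110]),1),[ (np.round(o['location'],1)[::-1],round(o['confidence'],2)) for o in r.place_of(q,n)[:4]])
# jamb & leaf extents in tool frame
a=cv2.resize(p[120:310,150:360],None,fx=2,fy=2,interpolation=2); b=cv2.resize(ps[185:270,265:360],None,fx=4,fy=4,interpolation=2)
h=max(a.shape[0],b.shape[0]); pad=lambda i: cv2.copyMakeBorder(i,0,h-i.shape[0],0,0,cv2.BORDER_CONSTANT)
cv2.imwrite('pics/f.png',cv2.cvtColor(np.hstack([pad(a),pad(b)]),cv2.COLOR_RGB2BGR))
E
```

```text
12.95
[[ 520.303 -225.158  110.891   -3.141    0.      -3.055]
 [ 520.329 -225.148  110.933   -3.141    0.      -3.055]
 [ 520.3   -225.151  110.949   -3.141    0.      -3.055]] [[ 0.1 -0.8 -1.8]
 [-0.4 -0.  -1. ]
 [-0.5 -1.3 -0.9]]
pos [ 520.3 -225.2  110.9] rot [-3.1415e+00  3.0000e-04 -3.0553e+00] shift cm [-0.04  0.02 -0.03] after-turn cm [-0.04  0.02 -0.03] turn deg [-0.01  0.01 -0.06]
jamb_bore exp [299.3 222.6] [(array([336. , 187.8]), 0.87), (array([301. , 220.4]), 0.7), (array([231.3, 268.4]), 0.59)]
leaf_bore exp [299.3 222.6] [(array([302.4, 223. ]), 0.67), (array([321.1, 347.5]), 0.26)]
```

View pics/f.png

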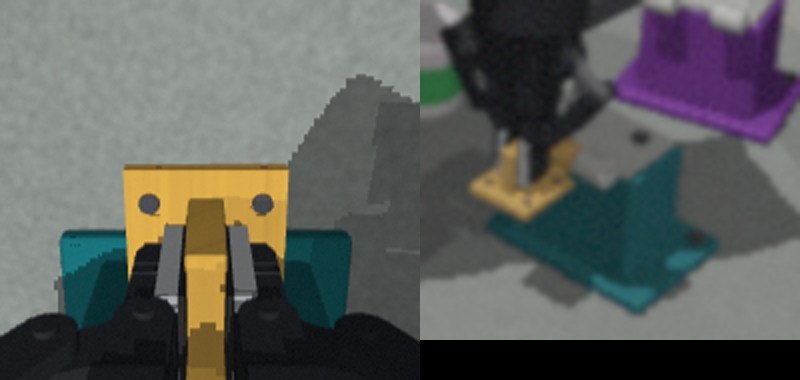

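```bash
python3 - <<'E'
from fit import *
m=r.camera_model('wrist'); f=np.load('w3.npz'); W=world(m,f['C'],f['d'])
a=0.0873; ex=np.array([np.cos(a),np.sin(a)]); ey=np.array([-np.sin(a),np.cos(a)])
L=np.stack([(W[...,:2]-[560,-222])@ex,(W[...,:2]-[560,-222])@ey,W[...,2]],-1)
k=(abs(L[...,0])<7)&(L[...,2]>112)&(L[...,2]<125)&(abs(L[...,1])<60); y=L[k][:,1]
print('knuckle y', y.min().round(1), y[y<0].max().round(1), y[y>0].min().round(1), y.max().round(1))
b=(abs(L[...,0]-20)<15)&(L[...,2]>98)&(L[...,2]<110)&(abs(L[...,1])<60); print('jamb plate/post y',np.percentile(L[b][:,1],[.5,50,99.5]).round(1))
# side: heights
g=np.load('s5.npz'); ms=r.camera_model('side'); S=world(ms,g['C'],g['d']); p=g['p'].astype(int)
S2=np.stack([(S[...,:2]-[560,-222])@ex,(S[...,:2]-[560,-222])@ey,S[...,2]],-1)
br=(p[...,0]-p[...,2]>50)&(S2[...,0]<-12)&(S2[...,0]>-75)&(abs(S2[...,1])<32)&(S2[...,2]>97)&(S2[...,2]<112)
q=S2[br]; c=np.linalg.lstsq(np.c_[q[:,:2],np.ones(len(q))],q[:,2],rcond=None)[0]
print('side leaf plate',len(q),'z med',np.median(q[:,2]),'slopes',c[:2].round(3),'x',np.percentile(q[:,0],[1,99]).round(1),'y',np.percentile(q[:,1],[1,99]).round(1))
gr=(abs(p[...,0]-p[...,2])<25)&(abs(S2[...,0])<9)&(abs(S2[...,1])<45)&(S2[...,2]>110); q=S2[gr]
print('side knuckle',len(q),'ztop',np.percentile(q[:,2],[90,98]).round(1),'y',np.percentile(q[:,1],[1,99]).round(1),'x of crest',np.median(q[q[:,2]>np.percentile(q[:,2],70)][:,0]).round(1))
gp=(abs(p[...,0]-p[...,2])<25)&(S2[...,0]>14)&(S2[...,0]<40)&(abs(S2[...,1])<35)&(S2[...,2]>97); print('side jamb plate z',np.median(S2[gp][:,2]), 'top',len(S2[gp]))
E
```

```text
knuckle y -39.9 -16.4 15.6 39.7
jamb plate/post y [-48.5  -0.5  47.3]
side leaf plate 138 z med 104.94733613806483 slopes [0.011 0.003] x [-64.  -17.2] y [-23.3  22.9]
side knuckle 56 ztop [120.4 120.9] y [-40.7 -14.7] x of crest 0.3
side jamb plate z 104.74159728529668 top 60
```

Both cameras agree to within about 0.5 mm. One small nudge (forward 0.4 mm, up 0.2 mm), then a last check of the knob and the hold.

Call:
move_arm:
  increments:
    - {"tx": -0.04,"ty": 0,"tz": -0.02,"rx": 0,"ry": 0,"rz": 0,"gripper": -1}
    - {"tx": 0,"ty": 0,"tz": 0,"rx": 0,"ry": 0,"rz": 0,"gripper": -1}
    - {"tx": 0,"ty": 0,"tz": 0,"rx": 0,"ry": 0,"rz": 0,"gripper": -1}
    - {"tx": 0,"ty": 0,"tz": 0,"rx": 0,"ry": 0,"rz": 0,"gripper": -1}

```text
clock: 13.65
eef_pos: [520.6, -225.1, 111.0]
tcp_rot: [-3.142, -0.0, -3.055]
contact_force: [-0.0, 0.1, -1.6]
opening: 0.105
```

```bash
python3 - <<'E'
from h import *
s=r.sense(); print(s['clock'],s['eef_pos'],s['contact_force'],s['wrist_torque'],s['opening'])
m,C,p,d=grab('top'); W=world(m,C,d); Z=W[...,2]
kn=(Z>72)&(Z<95)&(abs(W[...,0]-612)<30)&(abs(W[...,1]-172)<30); k=W[kn]
rc=cv2.minAreaRect(k[:,:2].astype(np.float32)); print('knob top-cam',rc)
f=np.load('top0.npz'); D=W-world(m,f['C'],f['d'])
for q in ['tin','bar_green','bar_red','buff_yellow','buff_black','screwdriver','brush']:
    print(q,[np.round(o['location'],0) for o in r.place_of(q,'top')[:1]])
E
```

```text
13.65 [ 520.60512254 -225.0500289   110.9897889 ] [-0.01538079  0.11392302 -1.58822717] [-0.00809024  0.03205163  0.0024285 ] 0.10472667516627895
knob top-cam ((613.14599609375, 172.93043518066406), (13.792387962341309, 17.61893081665039), 89.15121459960938)
tin [array([190., 246.])]
bar_green [array([264., 250.])]
bar_red [array([232., 256.])]
buff_yellow [array([218., 121.])]
buff_black [array([194., 383.])]
screwdriver [array([268., 120.])]
brush [array([271., 390.])]
```

```bash
python3 -c "
from rig import r
print(r.sign_off())"
```

```text
the job is handed in; nothing more can be done
None
```

I slid the cover open to its end stop and took out the brass leaf by its rib. Its knuckle is now held between the teal jamb's knuckles, with the leaf still in the gripper. I handed the job in at about 14 s of the 54 s.

- **Alignment:** the wrist and side cameras agree to within about 0.5 mm that the bores line up. I made one last 0.4 mm nudge forward and 0.2 mm up, and did not re-image the fit after it.
- **Level:** the side view gives a plate slope of 0.6° and the wrist view 0.4°.
- **Weight on the block:** the wrist reads only about 1.6 N, roughly the leaf's own weight, so it is not resting on the jamb.
- **Cover:** the stop was felt at knob x ≈ 614 mm (26 N), and the final top view puts the knob at about 613 mm.
- **Bystanders:** the final top view found all seven, but I did not compare their positions pixel by pixel with the first picture.
- **Disagreement:** the trained network's jamb-bore position was about 2 mm off my depth fit in y. I used the depth fit because it matched the knuckle dimensions.

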